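# Pop open the touch-latch tea cupboard

## Task

Open the wide door of the little wooden tea cupboard, which has no handle: press it in gently near its free edge so that the touch catch lets go, take the finger away and let the door spring ajar by itself. Then push the door with a fingertip from behind until it stands wide open, about square to the cupboard front, and leave it there. Use only the outside of the fingers, grasp nothing, keep the narrow door shut and do not move anything else.

Things in the scene. Friction and masses are not known exactly. Their poses are not given: they have to be found in the camera images.
- cupboard: Dark wood tabletop cupboard, fixed: 180 mm deep (its x), 264 wide (its y), 200 high. Origin: centre of the underside; front looks to its own -x. Two plain doors without handles, 16 mm thick, cover the front from 13 to 199 mm height, 8 mm proud of it (inner faces at x = -98 mm). Wide door: y = -30 to 130 mm; narrow door: y = -131 to -35 mm. Both have the hinge at their -y edge, the free edge at +y.
- wide_press (a point): Good spot to press the wide door: on its outer face (cupboard x = -114 mm when closed), 30 mm from the free edge, 34 mm below its top edge. Moves with the door. Its x axis points into the cupboard, normal to the door; y along the door from hinge to free edge; z up. The catch and plunger behind the doors lie lower than 60 mm above the table.
- wide_edge (a point): Top corner of the wide door at its free edge, on the outer face. It moves with the door; same axes as wide_press.
- wide_axis (a point): Top end of the wide door's upright hinge axis, in the middle of the door's thickness (cupboard x = -106 mm, y = -30 mm), 199 mm above the table. The door runs 160 mm from it along its own y axis.
- wide_door (a joint): Wide door's angle, rad: 0 latched shut, positive outward, stop at 1.75; square is 1.57, wide open 1.2 or more. Pressed in it reads negative: the catch lets go by -0.025 (3 mm, 8 N at wide_press), hard stop at -0.042. As the finger backs off a spring swings it to about 0.46 within 1 s (free edge 70 mm out). It swings easily (under 2 N) and stays where left; it does not latch again.
- narrow_door (a joint): Hinge angle of the narrow door, rad: 0 closed and latched; same kind of catch. To be left alone.
- teapot: blue glazed round teapot, 150 mm across, 125 mm high, spout to its own +y; origin under its centre. A bystander; to be left alone.
- blue_cup: blue cup without handle, 76 mm across, 75 mm high; origin under its centre. A bystander; to be left alone.
- green_cup: green cup without handle, 76 mm across, 75 mm high; origin under its centre. A bystander; to be left alone.
- wafer_plate: white plate of waffle pieces, 170 mm across, 30 mm high; origin under its centre. A bystander; to be left alone.
- sugar_jar: glass jar with a wooden cap, 64 mm across, 85 mm high, standing in front of the narrow door; origin under its centre. A bystander; to be left alone.
- milk_mug: white mug, 68 mm across, 70 mm high, standing off the free-edge corner of the wide door, outside the door's swing; origin under its centre. A bystander; to be left alone.
- tea_tin: copper-coloured tin, 60 mm across, 70 mm high, standing on the cupboard's roof at the rear of the narrow half; origin under its centre. A bystander; to be left alone.
- teaspoon: steel teaspoon, 140 mm long, lying on the table; origin under its middle. A bystander; to be left alone.

How it is judged:
By the outcome, as a careful person would: the job done as asked, in the order asked, and still so for the second after the job is handed in, with the robot touching nothing.
It also fails if it takes over 51 s, if anything falls off the work surface, if the arm or the gripper's body presses on something with over 40 N, if the wrist force passes 120 N, or if a joint passes its speed limit or range.

## Robot

A 6-joint arm with a two-finger parallel gripper is mounted at the origin on the work surface. World frame = base frame: x ahead of the robot, y to its left, z up, the work surface at z = 0. Lengths are in mm, angles in rad, forces in N, time in s.
With the tool pointing down it reaches from about 400 to 925 mm from the base axis. Payload 12.5 kg.
Tool frame: the origin (TCP) lies at the centre of the arm's flange, where the gripper is bolted on; the fingertips stand 190 mm ahead of it and the grasp point (between the pads) lies 171 mm ahead of it; z points along the fingers, y is the line along which they close (so a half turn about z gives the same grasp; the last joint's range is limited). The gripper opens to 95 mm and grips with 3 to 60 N. Pads are 20 mm wide; open, the fingers measure 119 mm over their backs; the gripper's body (75 mm by 180 mm) begins 59 mm behind the grasp point.
Start: joints at [-1.366, 0.491, 1.559, -0, 1.092, -0.106], TCP at [191.157, -595.049, 404.761] pointing down, gripper open.
Joint ranges: [-3.1, 3.1], [-0.84, 2.19], [0.05, 2.79], [-1.13, 4.28], [0.06, 2.93], [-2.69, 2.69]. Speed limits (rad/s): [2.22, 2.22, 2.79, 3.14, 3.14, 3.14].

## Interface

Orientations are given as [roll, pitch, yaw] about the fixed x, y, z axes, in that order (R = Rz(yaw) Ry(pitch) Rx(roll)).
In Python, from cell import env, read_camera, search_frame, cut_out gives the robot as it stands. The module is installed in compiled form; this text tells all that it offers.
- The arm moves only by the tool move_arm, never from a script. Its argument "commands" is a list of rows, each a list of 3 entries, a list of its own where there are three numbers: the shift along the world's x, y, z normalised to -1 to 1, where 1 is 0.03 m, then the turn about the world's z normalised to -1 to 1, where 1 is 0.08 rad, then the opening, from -1 (shut) to 1 (fully open), so that 0 is half open. A call has 1 to 20 rows; each row shifts and turns the commanded pose from where the row before left it; what a row does not reach is not made up. A row lasts 1/12 s, in which the tool goes at most 41.7 mm and 7.16 degrees, less where a joint would pass 70% of its speed; a pose out of reach is approached as far as the arm can. A call with a number of a shift or a turn outside -1 to 1 is refused whole. A call with a gripper value outside its range is refused whole. The fingers move at their own pace and stop on an object; the grip force is fixed at half the most. Time passes only in rows, so rows that do not move let the fingers close. It gives the time, the measured TCP pose, the force, the opening and the grip force at its end, in the units of the state.
- env.state(): the state, without advancing time (a new reading comes with each control period).
- read_camera(name): name is "scene" or "top" or "wrist"; returns a dict with "image" (384x512x3 uint8, red, green, blue), "fx", "fy", "cx", "cy" (pixels), "D" ([k1, k2, p1, p2, k3] as OpenCV has them; the pictures are not rectified), "rvec" (rotation vector, rad) and "tvec" (3), from world to camera coordinates, as OpenCV has them. Camera axes: x right, y down, z forward; pixel columns grow to the right and rows downward; lengths in mm; the calibration is good to about 2 mm. A picture is of the moment at which its call begins. There is no depth.
- env.job_done(): hands the job in; it is judged then, once.
Trained networks look in a picture, given as the dict that the camera call returned (one of the last four; its "shot" number tells which), for a name from the list of things; names that differ only in an ending like _2 or _b are one class to them, and where a whole thing is asked for, a point or a joint stands for the part that bears it (a point fixed in the world has none). Each returns a list of dicts, best first, with "confidence" (0 to 1); they miss things now and then, are a little off and sometimes report something else, mostly with a low value. They report only what shows in the picture. A call takes as long as a camera call.
- search_frame(thing, picture): "at" ([column, row] in pixels, amid what is visible of it).
- cut_out(thing, picture): "region" (384x512 bool, what is visible of it) and "at" ([column, row] in pixels, amid what is visible of it).
The state is a dict: "t": time; "joints": joint angles; "qvel": joint speeds; "tau": joint torques, N m; "eef_pos": TCP position; "tcp_rot": TCP orientation; "ft_force": force on the tool from outside, world axes, zero at the start; "moment": the same for the moment, N m; "opening": opening from 0.0 (shut) to 1.0 (fully open); "grip_force": force on a finger pad.
Only numpy, scipy, OpenCV 4.12 (cv2) and the standard library are available. Lean on these libraries where they do the work, as an engineer would, in place of code of your own. Each camera call takes 0.05 s, during which the arm holds its last target. There are 200 camera calls.

## Working session

There is one attempt and no reset: what is moved stays moved. The work goes in short steps, Python scripts to look and compute and a tool call to move; the robot and the scene stay as the last step left them, time stands still between calls to the robot, and variables do not carry over. Pictures are saved under pics/ and viewed, at most 10 in all, crops included, and the job is handed in when it is done.

Besides the shell and the picture viewer there is one more tool, called after "Call:" by a JSON object that holds its "fn" and its "kwargs", one argument or row to a line. move_arm: Moves the arm, as the interface text tells. Its arguments: {"type":"object","properties":{"commands":{"type":"array","items":{"type":"array"}}},"required":["commands"]}

```bash
mkdir -p pics
cat > h.py <<'E'
import numpy as np, cv2
from cell import env, read_camera, search_frame, cut_out
def K(c): return np.array([[c['fx'],0,c['cx']],[0,c['fy'],c['cy']],[0,0,1.]])
def proj(c,P): return cv2.projectPoints(np.array(P,float).reshape(-1,3),np.array(c['rvec'],float),np.array(c['tvec'],float),K(c),np.array(c['D'],float))[0].reshape(-1,2)
def ray(c,uv):
    p=cv2.undistortPoints(np.array(uv,float).reshape(1,1,2),K(c),np.array(c['D'],float)).ravel()
    R=cv2.Rodrigues(np.array(c['rvec'],float))[0]
    return -R.T@np.array(c['tvec'],float).ravel(), R.T@np.array([p[0],p[1],1])
def atz(c,uv,z):
    o,d=ray(c,uv); return o+d*(z-o[2])/d[2]
def save(c,n): cv2.imwrite('pics/'+n,cv2.cvtColor(c['image'],cv2.COLOR_RGB2BGR))
E
python3 - <<'E'
from h import *
cs={n:read_camera(n) for n in('scene','top')}
for n,c in cs.items():
    save(c,n+'0.png'); print(n,ray(c,[256,192]))
    for t in ['cupboard','wide_press','wide_edge','wide_axis','sugar_jar','milk_mug','tea_tin','teapot','blue_cup','green_cup','wafer_plate','teaspoon']:
        r=search_frame(t,c)
        print(t,[(np.round(x['at']).tolist(),round(x['confidence'],2),np.round(atz(c,x['at'],199 if 'wide' in t or t=='cupboard' else 40)).tolist()) for x in r[:2]])
s=env.state();print(s['tcp_rot'],s['t'],s['opening'])
E
```

```text
scene (array([1123.61000972,  127.87786998, 1033.39565633]), array([-0.52778336, -0.19617234, -0.82657266]))
cupboard [([346.0, 241.0], 0.79, [652.0, 199.0, 199.0])]
wide_press [([318.0, 214.0], 0.6, [601.0, 112.0, 199.0])]
wide_edge [([315.0, 208.0], 0.8, [586.0, 99.0, 199.0])]
wide_axis [([318.0, 210.0], 0.87, [587.0, 107.0, 199.0])]
sugar_jar [([282.0, 268.0], 0.86, [713.0, 58.0, 40.0])]
milk_mug [([294.0, 179.0], 0.58, [394.0, -3.0, 40.0])]
tea_tin [([372.0, 247.0], 0.66, [556.0, 293.0, 40.0])]
teapot [([170.0, 150.0], 0.64, [422.0, -467.0, 40.0])]
blue_cup [([231.0, 147.0], 0.69, [335.0, -263.0, 40.0])]
green_cup [([187.0, 215.0], 0.8, [649.0, -286.0, 40.0])]
wafer_plate [([141.0, 198.0], 0.63, [647.0, -458.0, 40.0])]
teaspoon [([372.0, 246.0], 0.71, [553.0, 294.0, 40.0]), ([316.0, 208.0], 0.69, [479.0, 96.0, 40.0])]
top (array([ 256.99913977, -111.05127441, 1573.02758562]), array([ 0.21531284,  0.01644277, -0.97656665]))
cupboard [([161.0, 189.0], 0.66, [571.0, 186.0, 199.0])]
wide_press [([195.0, 201.0], 0.8, [535.0, 86.0, 199.0])]
wide_edge [([192.0, 200.0], 0.83, [538.0, 95.0, 199.0])]
wide_axis [([192.0, 198.0], 0.57, [543.0, 96.0, 199.0])]
sugar_jar [([217.0, 150.0], 0.8, [736.0, 40.0, 40.0]), ([313.0, 264.0], 0.55, [364.0, -262.0, 40.0])]
milk_mug [([237.0, 256.0], 0.89, [390.0, -23.0, 40.0])]
tea_tin [([130.0, 158.0], 0.91, [715.0, 325.0, 40.0]), ([313.0, 261.0], 0.57, [372.0, -260.0, 40.0])]
teapot [([378.0, 243.0], 0.7, [426.0, -467.0, 40.0])]
blue_cup [([310.0, 263.0], 0.66, [366.0, -251.0, 40.0])]
green_cup [([315.0, 166.0], 0.89, [681.0, -277.0, 40.0])]
wafer_plate [([371.0, 178.0], 0.96, [637.0, -457.0, 40.0])]
teaspoon [([328.0, 217.0], 0.74, [511.0, -314.0, 40.0])]
[3.14149381e+00 7.50802554e-06 3.10816656e-01] 1.3 0.9987224245572173
```

View pics/scene0.png

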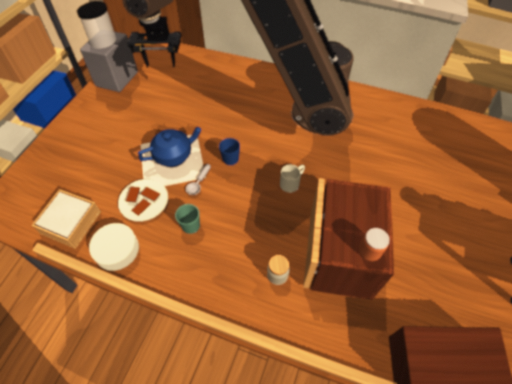

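View pics/top0.png

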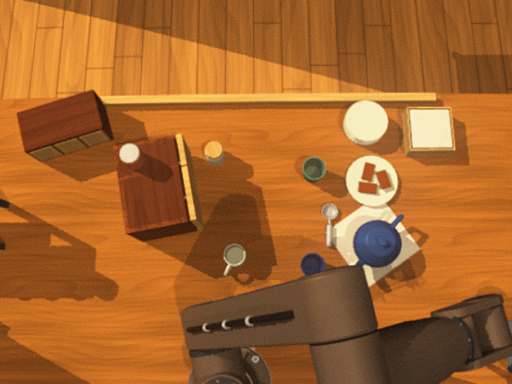

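Run:
```python
from h import *
from scipy.optimize import minimize
cs={n:read_camera(n) for n in('scene','top')}
M={}
def hull(pts):
    m=np.zeros((384*4,512*4),np.uint8); cv2.fillConvexPoly(m,cv2.convexHull(np.round(pts*4+1.5).astype(np.int32)),1); return m
for n,c in cs.items():
    m=np.zeros((384,512),np.uint8)
    for t in ['cupboard','tea_tin','wide_door','narrow_door']:
        r=cut_out(t,c)
        if r:
            ys,xs=np.nonzero(r[0]['region']); print(n,t,round(r[0]['confidence'],2),len(xs),xs.min(),xs.max(),ys.min(),ys.max())
            if t=='cupboard':m|=r[0]['region'].astype(np.uint8)
    k,l,st,_=cv2.connectedComponentsWithStats(m); m=(l==1+np.argmax(st[1:,4])).astype(np.uint8)
    ys,xs=np.nonzero(m); M[n]=hull(np.stack([xs,ys],1).astype(float))
def box(p,x0=-114,y1=132):
    P=np.array([[x,y,z] for x in(x0,90) for y in(-132,y1) for z in(0,200)],float)
    c,s=np.cos(p[2]),np.sin(p[2]); P[:,:2]=P[:,:2]@np.array([[c,s],[-s,c]])+np.array(p[:2])*1; return P
for x0 in(-114,-98):
    def f(p):
        p=[p[0],p[1],p[2]/100]
        return sum(1-np.minimum(M[n],h).sum()/np.maximum(M[n],h).sum() for n,c in cs.items() for h in[hull(proj(c,box(p,x0)))])
    b=min((minimize(f,[590,190,y*100],method='Nelder-Mead',options=dict(initial_simplex=[[590,190,y*100],[620,190,y*100],[590,220,y*100],[590,190,y*100+15]],xatol=.1,fatol=1e-5)) for y in(1.45,1.57,1.7)),key=lambda r:r.fun)
    print(x0,b.x,b.fun)
    if x0==-114 : best=b.x
p=[best[0],best[1],best[2]/100]
ims=[]
for n,c in cs.items():
    P=box(p); im=cv2.cvtColor(c['image'],cv2.COLOR_RGB2BGR); u=proj(c,P)
    o=np.mean(u,0).astype(int); x,y=o[0]-65,o[1]-65
    s=cv2.resize(im[y:y+130,x:x+130],None,fx=3,fy=3,interpolation=cv2.INTER_CUBIC)
    q=np.round((u-[x,y]+.5)*3).astype(int)
    for i in range(8):
        for b in(1,2,4):
            if not i&b: cv2.line(s,tuple(map(int,q[i])),tuple(map(int,q[i|b])),(0,255,0),1)
    ims.append(s)
cv2.imwrite('pics/fit.png',np.hstack(ims))
# cylinders: two-view silhouettes
for t,d,h in[('sugar_jar',64,85),('milk_mug',68,70),('tea_tin',60,70)]:
    R=[cut_out(t,c) for c in cs.values()]
    if not all(R): print(t,'miss');continue
    o=[ray(c,r[0]['at']) for c,r in zip(cs.values(),R)]
    A=np.stack([o[0][1],-o[1][1]],1); k=np.linalg.lstsq(A,o[1][0]-o[0][0],rcond=None)[0]
    a=o[0][0]+o[0][1]*k[0]; b=o[1][0]+o[1][1]*k[1]; print(t,np.round((a+b)/2),np.round(np.linalg.norm(a-b),1))
```

```text
scene cupboard 0.95 8272 305 392 179 298
scene tea_tin 0.63 687 359 388 228 259
scene wide_door 0.75 576 308 324 179 244
scene narrow_door 0.94 509 305 320 229 286
top cupboard 0.97 7094 114 203 133 241
top tea_tin 0.76 485 120 144 143 168
top wide_door 0.82 739 181 203 166 228
top narrow_door 0.22 636 182 202 167 227
-114 [589.22917202 219.72582864 175.81424181] 0.04359179483874154
-98 [590.79451785 214.13381744 176.83885343] 0.12951597659920022
sugar_jar [725.  51.  31.] 1.8
milk_mug [398. -14.  40.] 9.5
tea_tin [657. 271. 224.] 4.9
```

View pics/fit.png

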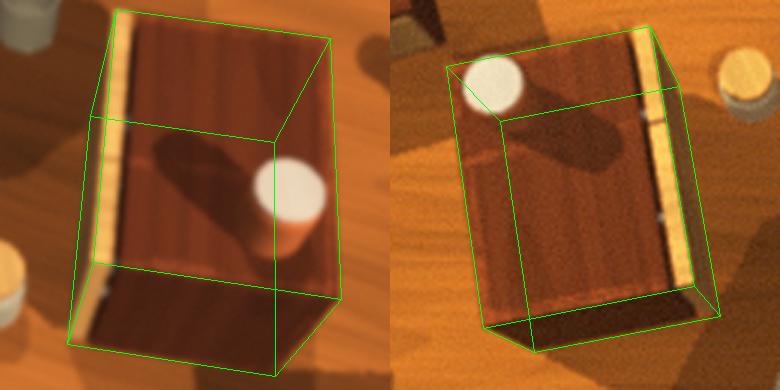

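The fit overlays the cupboard well in both views: pose (589, 220), yaw 1.758, front facing the world's -y. The wide door is on the near side, the mug is at about (398, -14) and the jar at about (725, 51). I shut the fingers and move to a stand-off point.

Call:
{"fn": "move_arm", "kwargs": {
  "commands": [
    [[0.3,0.5,0],-0.775,-1],
    [[0.5,0.9,0],-0.775,-1],
    [[0.53,0.98,0],0,-1],
    [[0.53,0.98,0],0,-1],
    [[0.53,0.98,0],0,-1],
    [[0.53,0.98,0],0,-1],
    [[0.53,0.98,0],0,-1],
    [[0.53,0.98,0],0,-1],
    [[0.53,0.98,0],0,-1],
    [[0.53,0.98,0],0,-1],
    [[0.53,0.98,0],0,-1],
    [[0.53,0.98,0],0,-1],
    [[0.53,0.98,0],0,-1],
    [[0.53,0.98,0],0,-1],
    [[0.53,0.98,0],0,-1],
    [[0.53,0.98,0],0,-1],
    [[0.53,0.98,0],0,-1],
    [[0.53,0.98,0],0,-1],
    [[0.53,0.98,0],0,-1],
    [[0.3,0.5,0],0,-1]
  ]
}}

```text
t: 3.77
eef_pos: [495.4, -35.6, 404.9]
tcp_rot: [-3.142, -0.001, 0.188]
ft_force: [-0.1, -0.1, -0.6]
opening: 0.007
grip_force: 0.0
```

Call:
{"fn": "move_arm", "kwargs": {
  "commands": [
    [[0.3,0.6,-0.4],0,-1],
    [[0.3,0.7,-0.6],0,-1],
    [[0.3,0.6,-0.6],0,-1],
    [[0.04,0.2,-0.2],0,-1],
    [[0,0,0],0,-1],
    [[0,0,0],0,-1]
  ]
}}

```text
t: 4.27
eef_pos: [522.6, 24.6, 350.9]
tcp_rot: [3.142, 0.001, 0.188]
ft_force: [0.0, -0.4, -0.4]
opening: 0.003
grip_force: 0.0
```

Run:
```python
from h import *
s=env.state();print(s['eef_pos'],s['tcp_rot'],s['ft_force'],s['opening'])
c=read_camera('scene');w=read_camera('wrist')
T=np.array(s['eef_pos']);
im=c['image'][110:310,200:420].copy()
cv2.imwrite('pics/a.png',cv2.cvtColor(np.hstack([cv2.resize(im,(396,360)),cv2.resize(w['image'],(400,360))]),cv2.COLOR_RGB2BGR))
```

```text
[522.57008989  24.59257976 350.94661137] [3.14150928e+00 5.66575507e-04 1.87560245e-01] [ 0.01138847 -0.42082711 -0.41956361] 0.0032254964505770206
```

View pics/a.png

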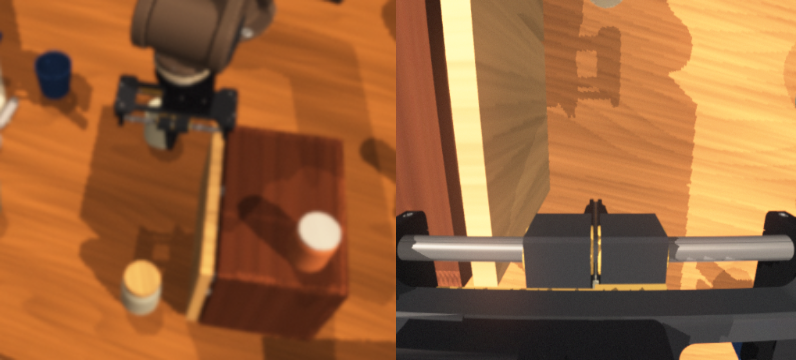

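The finger is in front of the door near its free edge and clear of everything. I advance it gently.

Call:
{"fn": "move_arm", "kwargs": {
  "commands": [
    [[-0.08,0.4,0],0,-1],
    [[-0.08,0.4,0],0,-1],
    [[-0.06,0.3,0],0,-1],
    [[-0.03,0.15,0],0,-1],
    [[-0.02,0.1,0],0,-1],
    [[-0.01,0.05,0],0,-1],
    [[0,0,0],0,-1]
  ]
}}

```text
t: 4.95
eef_pos: [514.2, 67.1, 350.8]
tcp_rot: [3.141, -0.0, 0.187]
ft_force: [0.5, 0.2, 0.4]
opening: 0.009
grip_force: 0.0
```

Call:
{"fn": "move_arm", "kwargs": {
  "commands": [
    [[-0.01,0.05,0],0,-1],
    [[-0.01,0.05,0],0,-1],
    [[-0.01,0.05,0],0,-1],
    [[0,0,0],0,-1]
  ]
}}

```text
t: 5.28
eef_pos: [513.3, 71.3, 350.7]
tcp_rot: [3.142, 0.0, 0.187]
ft_force: [-0.1, 0.8, 0.4]
opening: 0.005
grip_force: 0.0
```

Call:
{"fn": "move_arm", "kwargs": {
  "commands": [
    [[-0.01,0.05,0],0,-1],
    [[-0.01,0.05,0],0,-1],
    [[0,0.04,0],0,-1],
    [[0,0,0],0,-1]
  ]
}}

```text
t: 5.62
eef_pos: [512.8, 75.7, 350.8]
tcp_rot: [3.142, -0.0, 0.187]
ft_force: [0.9, -0.1, -0.8]
opening: 0.006
grip_force: 0.0
```

Call:
{"fn": "move_arm", "kwargs": {
  "commands": [
    [[-0.01,0.03,0],0,-1],
    [[0,0.03,0],0,-1],
    [[0,0,0],0,-1]
  ]
}}

```text
t: 5.87
eef_pos: [512.4, 77.4, 350.8]
tcp_rot: [3.142, 0.0, 0.187]
ft_force: [0.5, -0.7, 0.1]
opening: 0.008
grip_force: 0.0
```

Call:
{"fn": "move_arm", "kwargs": {
  "commands": [
    [[-0.01,0.03,0],0,-1],
    [[0,0.03,0],0,-1],
    [[0,0,0],0,-1]
  ]
}}

```text
t: 6.12
eef_pos: [512.1, 79.0, 350.7]
tcp_rot: [3.141, 0.0, 0.187]
ft_force: [0.0, -2.6, 0.8]
opening: 0.004
grip_force: 1.2
```

Call:
{"fn": "move_arm", "kwargs": {
  "commands": [
    [[-0.01,0.04,0],0,-1],
    [[0,0.04,0],0,-1],
    [[0,0,0],0,-1]
  ]
}}

```text
t: 6.37
eef_pos: [511.7, 81.2, 350.7]
tcp_rot: [3.141, 0.001, 0.187]
ft_force: [-1.2, -5.2, 1.3]
opening: 0.003
grip_force: 2.9
```

Call:
{"fn": "move_arm", "kwargs": {
  "commands": [
    [[0,0.03,0],0,-1],
    [[0,0.03,0],0,-1],
    [[0,0,0],0,-1]
  ]
}}

```text
t: 6.62
eef_pos: [511.5, 82.8, 350.7]
tcp_rot: [3.141, 0.002, 0.187]
ft_force: [-3.6, -8.6, 1.6]
opening: 0.003
grip_force: 3.9
```

Call:
{"fn": "move_arm", "kwargs": {
  "commands": [
    [[0,0.025,0],0,-1],
    [[0,0,0],0,-1]
  ]
}}

```text
t: 6.78
eef_pos: [511.5, 83.5, 350.7]
tcp_rot: [3.14, 0.002, 0.187]
ft_force: [-4.1, -9.8, 3.2]
opening: 0.003
grip_force: 4.3
```

Call:
{"fn": "move_arm", "kwargs": {
  "commands": [
    [[0.1,-0.5,0],0,-1],
    [[0.15,-1,0],0,-1],
    [[0.15,-1,0],0,-1],
    [[0.1,-0.9,0],0,-1],
    [[0,-0.6,0.3],0,-1],
    [[0,-0.2,0.8],0,-1],
    [[0,0,0.9],0,-1],
    [[0,0,0.7],0,-1],
    [[0,0,0.3],0,-1],
    [[0,0,0],0,-1],
    [[0,0,0],0,-1],
    [[0,0,0],0,-1],
    [[0,0,0],0,-1]
  ]
}}

```text
t: 7.87
eef_pos: [526.9, -41.8, 439.4]
tcp_rot: [-3.141, 0.002, 0.187]
ft_force: [0.8, 0.7, -0.0]
opening: 0.008
grip_force: 0.0
```

```bash
cat > d.py <<'E'
from h import *
import sys
s=env.state();print(np.round(s['eef_pos'],1),s['t'])
H=np.array([638.4,121.1])
cs={n:read_camera(n) for n in('scene','top')}; ims=[]
def door(th):
    a=3.329+th; d=np.array([np.cos(a),np.sin(a)]); n=np.array([np.cos(1.758+th),np.sin(1.758+th)])
    return np.array([[*(H+d*r+n*o),199] for r,o in((0,-8),(160,-8),(160,8),(0,8))])
for n,c in cs.items():
    r=cut_out('wide_door',c)
    if r:
        m=r[0]['region'].astype(np.uint8); best=[]
        for th in np.arange(-.04,1.76,.02):
            P=door(th); P=np.vstack([P,P*[1,1,0]+[0,0,13]])
            h=np.zeros((384,512),np.uint8); cv2.fillConvexPoly(h,cv2.convexHull(np.round(proj(c,P)).astype(np.int32)),1)
            best.append((round((h&m).sum()/(h|m).sum(),2),round(th,2)))
        print(n,r[0]['confidence'],max(best))
    im=cv2.cvtColor(c['image'],cv2.COLOR_RGB2BGR)
    x,y=(240,110) if n=='scene' else (90,100)
    ims.append(cv2.resize(im[y:y+190,x:x+190],(399,399)))
cv2.imwrite('pics/'+sys.argv[1],np.hstack(ims))
E
python3 d.py b.png
```

```text
[526.9 -41.8 439.4] 7.8667
scene 0.85 (np.float64(0.81), np.float64(0.46))
top 0.64 (np.float64(0.29), np.float64(0.42))
```

View pics/b.png

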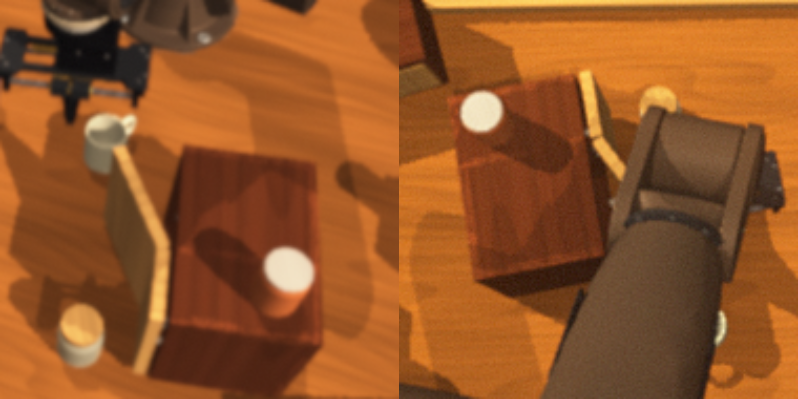

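The door sprang ajar to about 0.46 rad, and the narrow door is still shut. I go over the top and lower the finger behind the door.

Call:
{"fn": "move_arm", "kwargs": {
  "commands": [
    [[-0.05,0.5,0],0,-1],
    [[-0.1,0.9,0],0,-1],
    [[-0.1,0.95,0],0,-1],
    [[-0.1,0.95,0],0,-1],
    [[0,0.45,0],0,-1],
    [[0,0.18,0],0,-1],
    [[0,0,0],0,-1],
    [[0,0,-0.5],0,-1],
    [[0,0,-0.9],0,-1],
    [[0,0,-0.9],0,-1],
    [[0,0,-0.7],0,-1],
    [[0,0,-0.3],0,-1],
    [[0,0,0],0,-1]
  ]
}}

```text
t: 9.15
eef_pos: [516.4, 75.0, 340.1]
tcp_rot: [-3.141, 0.003, 0.186]
ft_force: [0.3, 0.3, 0.1]
opening: 0.004
grip_force: 0.0
```

Run:
```python
import numpy as np
H=np.array([638.4,121.1])
for th in np.arange(.4,1.61,.1):
    a=3.329+th; d=np.array([np.cos(a),np.sin(a)]); n=np.array([np.cos(a-np.pi/2),np.sin(a-np.pi/2)])
    u=n@[np.cos(.187),np.sin(.187)]; v=n@[-np.sin(.187),np.cos(.187)]
    print(round(th,2),np.round(H+d*120+n*(8+10*abs(u)+12*abs(v)),1))
```

```text
0.4 [525.8  73.7]
0.5 [530.9  63. ]
0.6 [537.   52.7]
0.7 [544.3  43. ]
0.8 [552.7  33.9]
0.9 [562.   25.7]
1.0 [572.3  18.4]
1.1 [583.4  12.1]
1.2 [595.2   7.1]
1.3 [607.6   3.3]
1.4 [620.5   0.8]
1.5 [ 6.337e+02 -3.000e-01]
1.6 [646.3  -0. ]
```

Call:
{"fn": "move_arm", "kwargs": {
  "commands": [
    [[0.24,-0.2,0],0,-1],
    [[0.24,-0.2,0],0,-1],
    [[0.1,-0.17,0],0,-1],
    [[0.1,-0.17,0],0,-1],
    [[0.12,-0.16,0],0,-1],
    [[0.12,-0.16,0],0,-1],
    [[0.14,-0.15,0],0,-1],
    [[0.14,-0.15,0],0,-1],
    [[0.15,-0.14,0],0,-1],
    [[0.16,-0.14,0],0,-1],
    [[0.17,-0.12,0],0,-1],
    [[0.17,-0.12,0],0,-1],
    [[0,0,0],0,-1]
  ]
}}

```text
t: 10.23
eef_pos: [572.8, 18.8, 341.7]
tcp_rot: [3.141, -0.001, 0.186]
ft_force: [0.0, 0.4, 0.6]
opening: 0.001
grip_force: 0.0
```

```bash
python3 d.py c.png
```

```text
[572.8  18.8 341.7] 10.2333
scene 0.63 (np.float64(0.89), np.float64(1.02))
```

View pics/c.png

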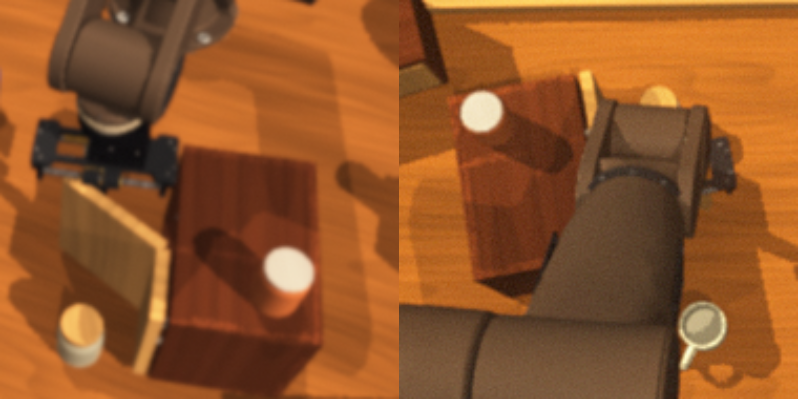

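The door stands at about 1.02 rad and follows the finger. I push on to about 1.53 rad, slowing towards the end.

Call:
{"fn": "move_arm", "kwargs": {
  "commands": [
    [[0.18,-0.11,0],0,-1],
    [[0.18,-0.1,0],0,-1],
    [[0.2,-0.09,0],0,-1],
    [[0.2,-0.08,0],0,-1],
    [[0.2,-0.07,0],0,-1],
    [[0.2,-0.06,0],0,-1],
    [[0.2,-0.05,0],0,-1],
    [[0.2,-0.04,0],0,-1],
    [[0.15,-0.02,0],0,-1],
    [[0.15,-0.01,0],0,-1],
    [[0.12,0,0],0,-1],
    [[0.1,0,0],0,-1],
    [[0.06,0,0],0,-1],
    [[0.04,0,0],0,-1],
    [[0,0,0],0,-1]
  ]
}}

```text
t: 11.68
eef_pos: [637.4, 0.6, 341.8]
tcp_rot: [3.141, -0.0, 0.187]
ft_force: [0.2, -0.7, 0.1]
opening: 0.006
grip_force: 0.0
```

Call:
{"fn": "move_arm", "kwargs": {
  "commands": [
    [[-0.2,0,0],0,-1],
    [[-0.6,0,0],0,-1],
    [[-0.7,0,0],0,-1],
    [[-0.3,0,0.5],0,-1],
    [[0,0,0.9],0,-1],
    [[0,0,0.9],0,-1],
    [[0,0,0.9],0,-1],
    [[0,0,0.5],0,-1],
    [[0,0,0],0,-1],
    [[0,0,0],0,-1],
    [[0,0,0],0,-1]
  ]
}}

```text
t: 12.6
eef_pos: [582.8, 0.6, 451.7]
tcp_rot: [-3.141, 0.001, 0.187]
ft_force: [-0.7, -0.4, 1.0]
opening: 0.006
grip_force: 0.0
```

```bash
python3 d.py e.png
```

```text
[582.8   0.6 451.7] 12.6
scene 0.93 (np.float64(0.92), np.float64(1.52))
```

View pics/e.png

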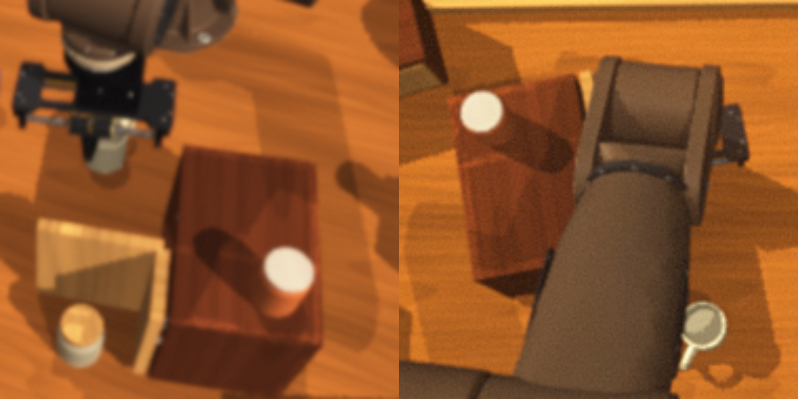

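The wide door stands square at about 1.52 rad. The narrow door is shut, the jar, mug and tin look unmoved, and the arm is clear, so I hand in.

```bash
python3 -c "
from cell import env
print(env.job_done())"
```

```text
the job is handed in; nothing more can be done
None
```

The wide door was pressed, sprang ajar by itself to about 0.46 rad, and was pushed from behind to about 1.52 rad (near square), with the narrow door shut and the jar, mug and tin unmoved in the last picture; the job is handed in at about 13 s.

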